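# Load the wax warmer and refit its start knob

## Robot

A 6-joint arm with a two-finger parallel gripper is mounted at the origin on the work surface. World frame = base frame: x ahead of the robot, y to its left, z up, the work surface at z = 0. Lengths are in mm, angles in rad, forces in N, time in s.
With the tool pointing down it reaches from about 275 to 750 mm from the base axis. Payload 10.2 kg.
Tool frame: the origin (TCP) lies between the finger pads; the fingertips stand 14 mm ahead of it and the grasp point (between the pads) lies 5 mm behind it (tip_reach is the distance from the TCP to the fingertips, in mm); z points along the fingers, y is the line along which they close (so a half turn about z gives the same grasp; the last joint's range is limited). The gripper opens to 85 mm and grips with 20 to 120 N. Pads are 22 mm wide; open, the fingers measure 114 mm over their backs; the gripper's body (76 mm by 85 mm) begins 54 mm behind the grasp point. The pads swing forward as they close: fully open they stand 13 mm farther back than shut.
Start: joints at [-1.331, 0.313, 1.498, -0, 1.331, -0.223], TCP at [234.378, -469.785, 245.294] pointing down, gripper open.
Joint ranges: [-2.94, 2.94], [-0.97, 2.17], [0.19, 2.56], [-1.23, 4.37], [0.02, 3.11], [-2.88, 2.88]. Speed limits (rad/s): [2.39, 2.39, 3.01, 3.14, 3.14, 3.14].

## Interface

Orientations are given as a unit quaternion [w, x, y, z].
In Python, from rig import * gives the robot as it stands.
- The arm moves only by the tool arm_command, never from a script. Its argument "steps" is a list that holds one entry, the list of rows, each a list of 7 numbers: the opening, from 0 (shut) to 1 (fully open), then the shift along the tool's x, y, z each as a share of 0.05 m, from -1 to 1, then the turn, a rotation vector about the tool's x, y, z each as a share of 0.15 rad, from -1 to 1. A call has 1 to 8 rows; each row shifts and turns the commanded pose from where the row before left it, along the tool's axes as they then stand; what a row does not reach is not made up. A row lasts 1/8 s, in which the tool goes at most 62.5 mm and 10.7 degrees, less where a joint would pass 70% of its speed; a pose out of reach is approached as far as the arm can. A call with a number of a shift or a turn outside -1 to 1 is refused whole. A call with a gripper value outside its range is refused whole. The fingers move at their own pace and stop on an object; "squeeze" is the grip in N (left out, the last holds). Time passes only in rows, so rows that do not move let the fingers close. It gives the time, the measured TCP pose, the force, the opening and the grip force at its end, in the units of the state.
- sense(): the state, without advancing time (a new reading comes with each control period).
- capture(name): name is "scene" or "top" or "wrist"; returns the picture (384x512x3 uint8, red, green, blue); there is no depth.
- get_calibration(name): a dict with "intrinsics" (3x3 intrinsics, pixels), "rvec" (rotation vector, rad) and "tvec" (3), from world to camera coordinates, as OpenCV has them; the wrist camera has in their place "T_tool_cam" (4x4, takes a point from camera to tool coordinates, whose origin is the TCP and whose axes are the flange's). Camera axes: x right, y down, z forward; pixel columns grow to the right and rows downward; lengths in mm; the calibration is good to about 2 mm. The wrist camera is an equidistant fisheye: a pixel r from the principal point sees the ray r / f radians off the axis. A picture is of the moment at which its call begins: read the wrist's pose just before it. get_calibration takes no time and is no camera call.
- finish_job(): hands the job in; it is judged then, once.
The state is a dict: "time_s": time; "joints": joint angles; "dq": joint speeds; "tau": joint torques, N m; "eef_pos": TCP position; "ee_rot": TCP orientation; "force": force on the tool from outside, world axes, zero at the start; "wrist_torque": the same for the moment, N m; "grip_width": opening from 0.0 (shut) to 1.0 (fully open); "grip_force": force on a finger pad.
Only numpy, scipy, OpenCV 4.12 (cv2) and the standard library are available. Lean on these libraries where they do the work, as an engineer would, in place of code of your own. Each camera call takes 0.05 s, during which the arm holds its last target. There are 200 camera calls.

## Task

Get the artist's wax warmer going: tip all four lumps of wax from the scoop through the funnel into the glass jar and set the scoop back down flat on the ledge. Then pick up the loose control knob, turn it so that its D-shaped bore matches the D-shaped shaft of the warmer, push it fully onto the shaft, press it down to the bottom of its spring and finish while still holding the knob pressed down. Leave the water cup, paint box and oil bottle where they stand.

Things in the scene. Friction and masses are not known exactly. Their poses are not given: they have to be found in the camera images.
- warmer: the wax warmer: a grey flat box 150 (x) x 270 (y) x 38 mm high, fixed to the ledge; origin under its centre on the ledge. A glass jar with a steel funnel stands on it towards its +y end (75 mm from the centre), the knob's bare shaft towards its -y end (about 80 mm from the centre). Jar and funnel are fixed to the warmer
- jar_floor (a point): centre of the inside floor of the glass jar, 45 mm above the ledge. Jar: 60 mm outside, 54 mm inside, rim 70 mm above the warmer's hotplate
- funnel_mouth (a point): centre of the funnel's wide mouth, at the level of its rim, 159 mm above the ledge. Rim 130 mm across outside; cone about 45 deg steep down to a neck of 44 mm bore that hangs 12 mm into the jar
- scoop: aluminium scoop, wooden bar handle, 0.13 kg; origin under its pan, z up, x to its open front, handle to -x. Pan 55 mm wide, inside from x = -36 to the lip at +51 mm, floor 3 mm, side walls 26, back wall 34 mm high; the last 30 mm of floor ramp up 7 mm to the lip: level it keeps the wax in, tipped nose-down 45 to 60 deg the wax slides out over the lip
- scoop_grip (a point): middle of the scoop's handle: a straight bar along x, 14 mm wide (y) and 16 mm high, 88 mm long, its centre 34 mm above the scoop's underside; axes as the scoop's. Pinch it across y from above
- scoop_lip (a point): middle of the scoop's open front lip, 133 mm ahead of scoop_grip and 10 mm above the scoop's underside; axes as the scoop's
- wax0: lump of beeswax, rounded and knobbly, about 20 x 18 x 15 mm, 12 g; origin under its middle as built. Starts in the scoop's pan
- wax1: lump of beeswax, rounded and knobbly, about 20 x 18 x 15 mm, 12 g; origin under its middle as built. Starts in the scoop's pan
- wax2: lump of beeswax, rounded and knobbly, about 20 x 18 x 15 mm, 12 g; origin under its middle as built. Starts in the scoop's pan
- wax3: lump of beeswax, rounded and knobbly, about 20 x 18 x 15 mm, 12 g; origin under its middle as built. Starts in the scoop's pan
- knob: black knob lying loose on the ledge, bore down; origin under its centre, z up. Round skirt 40 mm across, 18 high; on it a bar grip 36 (x) x 14 mm (y), from 18 to 46 mm up, pinched across y from above with fingertips just above the skirt. D-bore 14 mm deep, 18 across (1 mm play on the shaft), its flat 5.5 mm from the axis at +x, the side of the white pointer line
- knob_seat (a point): centre of the ceiling of the knob's bore, 14 mm above the knob's underside; axes as the knob's. Lies on shaft_tip when the knob is fully on
- shaft_tip (a point): centre of the top of the upright D-shaft, on its round axis; moves with the shaft. 16 mm across with a flat 4.5 mm from the axis on its +x side (x points out of the flat), tip chamfered 1.5 mm; stands 20 mm out of a steel plate 52 mm across and does not turn. The knob goes on only with its +x along this +x
- shaft (a joint): how far the sprung shaft is pressed in: 0 = out, 0.005 m = bottom. It starts to sink at 4 N and is at the bottom at 8 N. With the knob fully on, the skirt clears the plate by 6 mm before and 1 mm after pressing
- water_cup: bystander: white ceramic water cup, 70 mm across, 80 mm high; origin under its centre
- paint_box: bystander: flat white paint box 90 (x) x 220 (y) x 14 mm; origin under its centre
- oil_bottle: bystander: small bottle 44 mm across, 100 mm high; origin under its centre
Not all that is in view belongs to the job. Of the things shaped like the scoop, the aluminium one is meant. Of the things that look like the knob, take the one that is farthest to the robot's left at the start.

How it is judged (in metres and radians):
On the way, in this order (a step that is already met when the one before it is completed fails the run):
1. all four lumps of wax lie in the glass jar (horizontal distance between each of wax0, wax1, wax2, wax3 and jar_floor below 0.03 m and z of wax0 in the frame of jar_floor between -0.01 and 0.05 m and z of wax1 in the frame of jar_floor between -0.01 and 0.05 m and z of wax2 in the frame of jar_floor between -0.01 and 0.05 m and z of wax3 in the frame of jar_floor between -0.01 and 0.05 m), for 0.2 s.
2. the scoop is back down flat on the ledge, let go (height (world z) of scoop below 0.012 m and angle between scoop's own z axis and vertical below 0.2 rad and contact force between scoop and the arm below 0.1 N and contact force between scoop and the fingers below 0.1 N), for 0.2 s.
3. the knob is fully on the shaft (z of knob_seat in the frame of shaft_tip between -0.004 and 0.002 m and horizontal distance between knob_seat and shaft_tip below 0.003 m and angle between the x axis of knob and the x axis of shaft_tip, either way round below 0.3 rad and angle between the z axis of knob and the z axis of shaft_tip, either way round below 0.15 rad), for 0.1 s.
At the end, for the whole second after the job is handed in: all four lumps in the jar below the neck; scoop flat on the ledge (12 mm, 0.2 rad), let go; knob fully on the shaft (bore ceiling within 2 mm of the tip, 3 mm sideways, 0.3 rad) and pressed by the fingers, the shaft in by more than 3.8 of 5 mm (all of step 1 and all of step 2 and all of step 3 and value of joint shaft above 0.0038 m and contact force between knob and shaft above 4 N and contact force between knob and the fingers above 2 N); the arm keeps its last pose, push and grip.
It fails at once if the water cup is pushed away or tipped (distance of water_cup from where it was at the start of the episode above 0.03 m or angle between water_cup's own z axis and vertical above 0.4 rad).
It fails at once if the paint box is pushed away or tipped (distance of paint_box from where it was at the start of the episode above 0.03 m or angle between paint_box's own z axis and vertical above 0.4 rad).
It fails at once if the oil bottle is pushed away or tipped (distance of oil_bottle from where it was at the start of the episode above 0.03 m or angle between oil_bottle's own z axis and vertical above 0.4 rad).
It also fails if it takes over 72 s, if anything falls off the work surface, if the arm or the gripper's body presses on something with over 40 N, if the wrist force passes 120 N, or if a joint passes its speed limit or range.

## Working session

There is one attempt and no reset: what is moved stays moved. The work goes in short steps, Python scripts to look and compute and a tool call to move; the robot and the scene stay as the last step left them, time stands still between calls to the robot, and variables do not carry over. Pictures are saved under pics/ and viewed, at most 10 in all, crops included, and the job is handed in when it is done.

Besides the shell and the picture viewer there is one more tool, called after "Call:" by a JSON object that holds its "api" and its "payload". arm_command: Moves the arm, as the interface text tells. Its arguments: {"type":"object","properties":{"steps":{"type":"array"},"squeeze":{"type":"number"}},"required":["steps"]}

```bash
mkdir -p pics; ls; cat > h.py <<'E'
from rig import *
import numpy as np, cv2
from scipy.spatial.transform import Rotation as R
def cam(n):
    c=get_calibration(n);return np.array(c["intrinsics"],float),R.from_rotvec(np.ravel(c["rvec"])).as_matrix(),np.ravel(c["tvec"]).astype(float)
def ray(n,uv):
    K,r,t=cam(n);d=r.T@np.linalg.inv(K)@np.array([uv[0],uv[1],1.]);return -r.T@t,d/np.linalg.norm(d)
def plane(n,uv,z):
    o,d=ray(n,uv);return o+d*(z-o[2])/d[2]
def tri(rays):
    A=sum(np.eye(3)-np.outer(d,d) for o,d in rays);b=sum((np.eye(3)-np.outer(d,d))@o for o,d in rays);return np.linalg.solve(A,b)
def proj(n,p):
    K,r,t=cam(n);q=K@(r@np.asarray(p,float)+t);return q[:2]/q[2]
def toolRT(s=None):
    s=s or sense();q=s["ee_rot"];return R.from_quat([q[1],q[2],q[3],q[0]]).as_matrix(),np.array(s["eef_pos"],float)
def wray(uv,s=None):
    c=get_calibration("wrist");K=np.array(c["intrinsics"],float);T=np.array(c["T_tool_cam"],float)
    x=(uv[0]-K[0,2])/K[0,0];y=(uv[1]-K[1,2])/K[1,1];a=np.hypot(x,y);d=np.array([np.sin(a)*x/a,np.sin(a)*y/a,np.cos(a)]) if a>1e-9 else np.array([0,0,1.])
    r,p=toolRT(s);return r@T[:3,3]+p,r@T[:3,:3]@d
E
python3 - <<'E'
from h import *
s=sense();print(s)
for n in("scene","top"):
    im=capture(n);np.save(f"{n}0.npy",im);cv2.imwrite(f"pics/{n}0.png",cv2.resize(im[...,::-1],(800,600),interpolation=cv2.INTER_CUBIC))
    K,r,t=cam(n);print(n,K.tolist(),-r.T@t)
print(get_calibration("wrist"))
E
```

```text
pics
{'time_s': 0.0, 'joints': array([-1.33141782e+00,  3.13458422e-01,  1.49844829e+00, -2.13216242e-05,
        1.33099809e+00, -2.23404832e-01]), 'dq': array([-0.00016329,  0.00110469,  0.00103586, -0.00075544, -0.00154557,
        0.00093879]), 'tau': array([ 3.34815013e-04, -4.12267613e+01, -2.59744012e+01, -1.80356988e-04,
        4.08674794e-03,  1.43564034e-05]), 'eef_pos': array([ 234.30421572, -469.54309482,  244.72653748]), 'ee_rot': array([-6.55971813e-04,  9.73347391e-01,  2.29334745e-01, -1.55936801e-05]), 'force': array([ 0.16800822, -0.13580441, -0.41230745]), 'wrist_torque': array([-0.01807858, -0.02866392,  0.02634848]), 'grip_force': 0.0, 'grip_width': 0.9957354994082143}
scene [[391.73372426776626, 0.0, 252.82516573514843], [0.0, 391.73372426776626, 192.8331257453623], [0.0, 0.0, 1.0]] [1377.31606342  584.13215382  894.01058209]
top [[420.4375289729178, 0.0, 257.7509216977525], [0.0, 420.4375289729178, 190.98890558025587], [0.0, 0.0, 1.0]] [ 334.98487329   45.97250194 1317.56451386]
{'intrinsics': array([[297.31863964,   0.        , 251.69322783],
       [  0.        , 297.31863964, 191.32410489],
       [  0.        ,   0.        ,   1.        ]]), 'T_tool_cam': array([[-2.07981416e-04, -9.52309040e-01, -3.05135131e-01,
         7.81219458e+01],
       [ 9.99999929e-01, -1.02423572e-04, -3.61946219e-04,
         5.67952775e-01],
       [ 3.13431626e-04, -3.05135185e-01,  9.52308994e-01,
        -1.30661328e+02],
       [ 0.00000000e+00,  0.00000000e+00,  0.00000000e+00,
         1.00000000e+00]])}
```

View pics/top0.png

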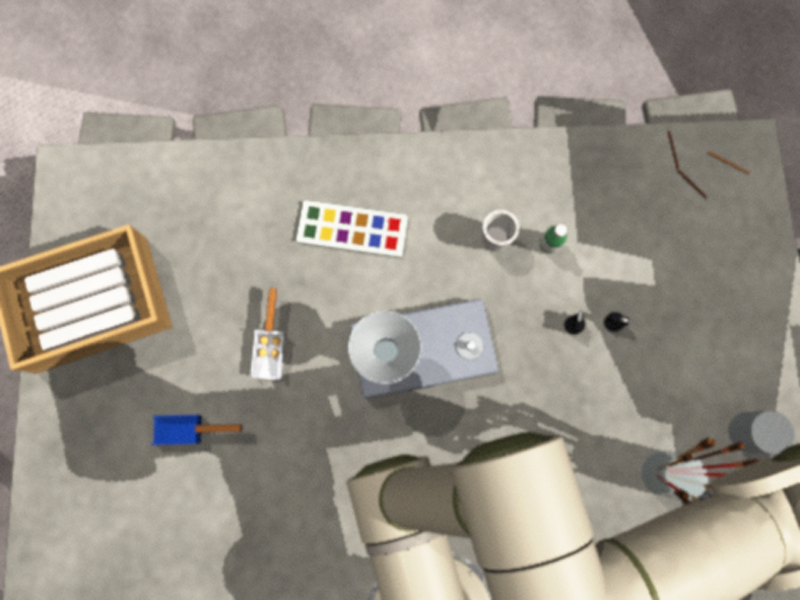

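View pics/scene0.png

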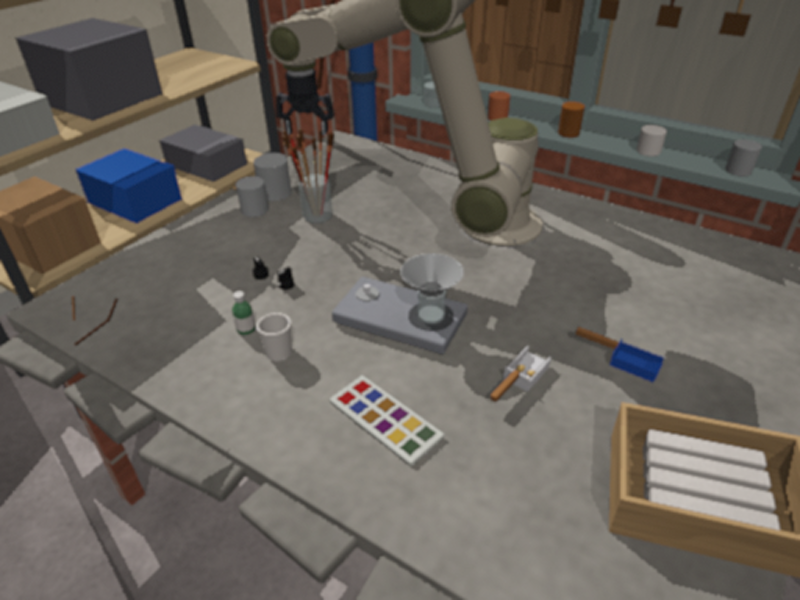

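The top view (800x600) shows the aluminium scoop with four wax lumps at (268,340), and a blue decoy scoop at (190,430). The funnel is at (385,347) and the shaft at (469,346). There are two knob candidates, at (575,323) and (617,321). The one at (575,323) is farthest left (+y), so it is the one meant. The scene view agrees, with the scoops at (520,372) and (630,358) and the knobs at (287,278) and (260,268).

```bash
cat > m1.py <<'E'
from h import *
ims={n:np.load(n+"0.npy") for n in("top","scene")}
def comp(m,near):
    k,l,st,c=cv2.connectedComponentsWithStats(m.astype(np.uint8))
    ok=[i for i in range(1,k) if st[i,4]>25]; i=min(ok,key=lambda i:np.hypot(*(c[i]-near)));return l==i,c[i],st[i]
def hs(n): return cv2.cvtColor(ims[n],cv2.COLOR_RGB2HSV).astype(int)
def z(u,v): return np.array([(u+.5)*.64-.5,(v+.5)*.64-.5])
res={}
for n,near in(("top",z(271,310)),("scene",z(507,382))):
    h=hs(n);m=(h[...,0]<14)&(h[...,1]>140)&(h[...,2]>60)
    mm,c,st=comp(m,near);ys,xs=np.nonzero(mm);P=np.c_[xs,ys].astype(float);d=np.linalg.svd(P-P.mean(0),full_matrices=0)[2][0];t=(P-P.mean(0))@d
    e=[P.mean(0)+d*t.min(),P.mean(0)+d*t.max()];e.sort(key=lambda p:p[1]);res[n]=(c,e);print(n,c,st,e)
print("handle c",tri([ray(n,res[n][0]) for n in res]))
a=res["top"][1];b=res["scene"][1]
print("top end pts at z=40",[plane("top",p,40) for p in a])
print("ends tri",tri([ray("top",a[0]),ray("scene",b[1])]),tri([ray("top",a[1]),ray("scene",b[0])]))
# knobs (dark)
for nm,pt,ps in(("L",z(575,323),z(287,278)),("R",z(617,321),z(260,268))):
    cs=[]
    for n,p in(("top",pt),("scene",ps)):
        m=hs(n)[...,2]<45;mm,c,st=comp(m,p);cs.append(c);print(nm,n,c,st)
    print("knob",nm,tri([ray("top",cs[0]),ray("scene",cs[1])]),plane("top",cs[0],25))
# warmer box colour in top
h=hs("top");p=z(440,320).astype(int);print("warm hsv",h[p[1],p[0]],h[z(470,375).astype(int)[1],z(470,375).astype(int)[0]],"gnd",h[215,320])
for q in((350,320),(485,301),(497,375),(362,397)): print("corner z38",plane("top",z(*q),38))
print("funnel z159",plane("top",z(385,347),159),"shaft z58",plane("top",z(468,345),58),"plate",plane("top",z(470,346),38))
print("shaft tri",tri([ray("top",z(467,344)),ray("scene",z(369,289))]))
print("funnel tri",tri([ray("top",z(385,347)),ray("scene",z(431,272))]))
print("px/mm check: pan lip",plane("top",z(266,378),10))
def crop(n,u,v,w,hh,f): 
    i=ims[n][v:v+hh,u:u+w,::-1];return cv2.resize(i,(w*f,hh*f),interpolation=cv2.INTER_CUBIC)
A=crop("top",150,180,100,75,4);B=crop("top",330,180,100,75,4);C=crop("top",220,185,100,75,4);D=crop("scene",290,210,100,75,4)
cv2.imwrite("pics/crops.png",np.vstack([np.hstack([A,B]),np.hstack([C,D])]))
E
python3 m1.py
```

```text
top [140.30379747 273.63291139] [126 272  28   4  79] [array([153.02841899, 273.36870478]), array([125.97779079, 273.93036823])]
scene [231.21875 247.28125] [227 245   9   6  32] [array([235.02841082, 246.0909298 ]), array([227.17062119, 248.546079  ])]
handle c [542.1867052  212.65344345  58.44124336]
top end pts at z=40 [array([357.92886836, 350.91651157,  40.        ]), array([359.63443438, 431.26207651,  40.        ])]
ends tri [538.22787878 187.3267868   27.70687334] [547.531689   238.78536567  92.07293179]
L top [366.62921348 207.6741573 ] [362 202  11  11  89]
L scene [182.92857143 178.76190476] [179 172   9  13  84]
knob L [ 534.3282775  -312.61879634   15.737758  ] [ 531.69047944 -308.22911202   25.        ]
R top [392.62857143 206.        ] [387 200  14  12 105]
R scene [166.19512195 172.95121951] [162 167  10  12  82]
knob R [ 537.14018665 -396.44545908   12.48533184] [ 533.64362415 -389.88279978   25.        ]
warm hsv [114  13 195] [111  18 194] gnd [ 23  24 180]
corner z38 [557.24815355 135.15853669  38.        ]
corner z38 [ 584.58228551 -133.85117366   38.        ]
corner z38 [ 437.23917916 -147.39221027   38.        ]
corner z38 [405.77309691 115.89031186  38.        ]
funnel z159 [485.16488256  65.97988225 159.        ] shaft z58 [495.5628309  -92.46219781  58.        ] plate [495.98269311 -98.45818689  38.        ]
shaft tri [498.13102667 -91.14391888  54.03201102]
funnel tri [486.40447871  65.02957779 153.8294444 ]
px/mm check: pan lip [452.45014402 306.25336804  10.        ]
```

View pics/crops.png

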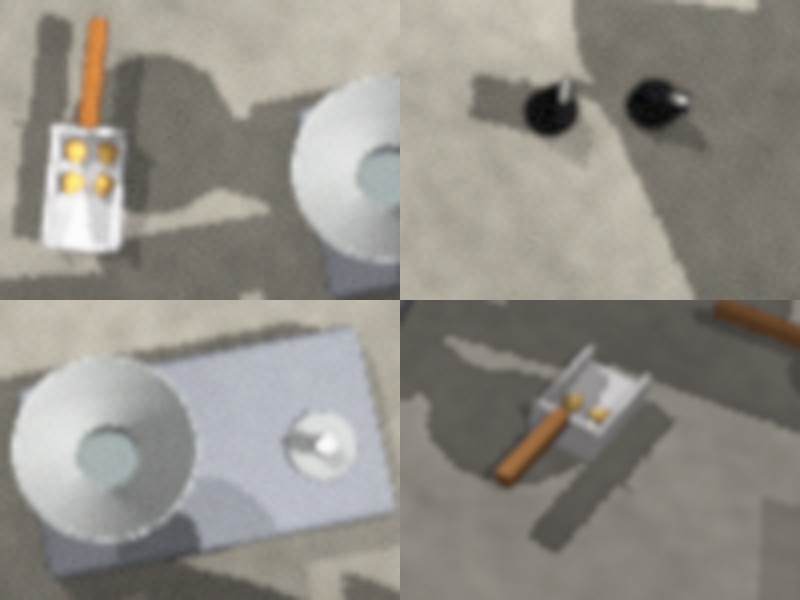

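The crops show the aluminium scoop with its four lumps, its handle running from native pixel (174.5,184.5) to (172.5,211), so its nose points toward the robot. The left knob is at (366.6,207.7) with its white line pointing roughly up. My mask caught the blue scoop's handle, so I'll redo the handle by triangulation and plan the first move.

```bash
cat >> h.py <<'E'
def plan(pos,yaw,pitch=0.):
    """tool x at world yaw, tool pointing down, then turned by pitch about tool y; prints total shift in tool axes (mm) and turn (rad)"""
    r,p=toolRT();Rt=R.from_euler("z",yaw).as_matrix()@np.diag([1.,-1,-1])@R.from_rotvec([0,pitch,0]).as_matrix()
    print("shift tool mm",np.round(r.T@(np.array(pos)-p),1),"turn tool rad",np.round(R.from_matrix(r.T@Rt).as_rotvec(),4),"world",np.round(np.array(pos)-p,1))
E
python3 - <<'E'
from h import *
t0,t1=(174.3,184.),(172.4,211.5);s0,s1=(315,255),(331,236.5)
a=tri([ray("top",t0),ray("scene",s0)]);b=tri([ray("top",t1),ray("scene",s1)]);print(a,b,np.linalg.norm(a-b))
p=[plane("top",t0,40),plane("top",t1,40)];l=plane("top",(170.6,242.5),10);print(p,l,np.linalg.norm(p[0]-p[1]))
d=l-(p[0]);print("axis yaw",np.arctan2(d[1],d[0]),"tool yaw",np.arctan2(-d[1],-d[0]))
c=(p[0]+p[1])/2;print(c, np.linalg.norm((l-c)[:2]))
plan([c[0]-20,c[1],230],np.arctan2(-d[1],-d[0]))
E
```

```text
[629.95053886 287.60847301  33.66886023] [541.45087522 294.6091103   39.3564807 ] 88.958127312678
[array([628.16950872, 287.12325846,  40.        ]), array([541.94349269, 293.11586617,  40.        ])] [450.03731532 304.58593323  10.        ] 86.4340048054763
axis yaw 3.0438727842711537 tool yaw -0.09771986931863959
[585.0565007  290.11956231  40.        ] 135.7919596608674
shift tool mm [ 635.1 -532.1   15.6] turn tool rad [-1.200e-03  1.000e-04  5.605e-01] world [330.7 759.7 -14.8]
```

Call:
{"api": "arm_command", "payload": {"steps": [[[1,0.79,-0.66,0.02,0,0,0],[1,0.79,-0.66,0.02,0,0,0],[1,0.79,-0.66,0.02,0,0,0],[1,0.79,-0.66,0.02,0,0,0],[1,0.79,-0.66,0.02,0,0,0],[1,0.79,-0.66,0.02,0,0,0],[1,0.79,-0.66,0.02,0,0,0],[1,0.79,-0.66,0.02,0,0,0]]]}}

```text
time_s: 1.1
eef_pos: [399.6, -90.8, 237.2]
ee_rot: [-0.0, 0.973, 0.229, -0.0]
force: [1.0, -1.0, -1.0]
grip_width: 0.999
grip_force: 0.0
```

Call:
{"api": "arm_command", "payload": {"steps": [[[1,0.79,-0.66,0.02,0,0,0],[1,0.79,-0.66,0.02,0,0,0],[1,0.79,-0.66,0.02,0,0,0],[1,0.79,-0.66,0.02,0,0,0],[1,0.79,-0.66,0.02,0,0,0],[1,0.79,-0.66,0.02,0,0,0],[1,0.79,-0.66,0.02,0,0,0],[1,0.6,-0.5,0.02,0,0,0]]]}}

```text
time_s: 2.1
eef_pos: [559.5, 275.4, 228.6]
ee_rot: [-0.0, 0.973, 0.23, -0.0]
force: [-0.6, 0.3, 0.5]
grip_width: 0.999
grip_force: 0.0
```

Call:
{"api": "arm_command", "payload": {"steps": [[[1,0,0,0,0,0,0.9],[1,0,0,0,0,0,0.9],[1,0,0,0,0,0,0.9],[1,0,0,0,0,0,0.9],[1,0,0,0,0,0,0.1]]]}}

```text
time_s: 2.72
eef_pos: [559.1, 273.4, 228.9]
ee_rot: [0.0, 0.999, -0.046, -0.0]
force: [-0.4, 0.0, 0.0]
grip_width: 1.005
grip_force: 0.0
```

```bash
python3 - <<'E'
from h import *
s=sense();print(s["time_s"],s["joints"],s["eef_pos"]);plan([585,290,230],-.0977)
im=capture("wrist");np.save("w1.npy",im);cv2.imwrite("pics/w1.png",cv2.resize(im[...,::-1],(800,600)))
E
```

```text
2.725 [2.66856064e-01 5.42962750e-01 1.20094440e+00 2.13314506e-06
 1.39852282e+00 1.92937768e+00] [559.09836306 273.41230096 228.89273834]
shift tool mm [ 24.3 -18.9  -1.1] turn tool rad [0.0003 0.0008 0.006 ] world [25.9 16.6  1.1]
```

View pics/w1.png

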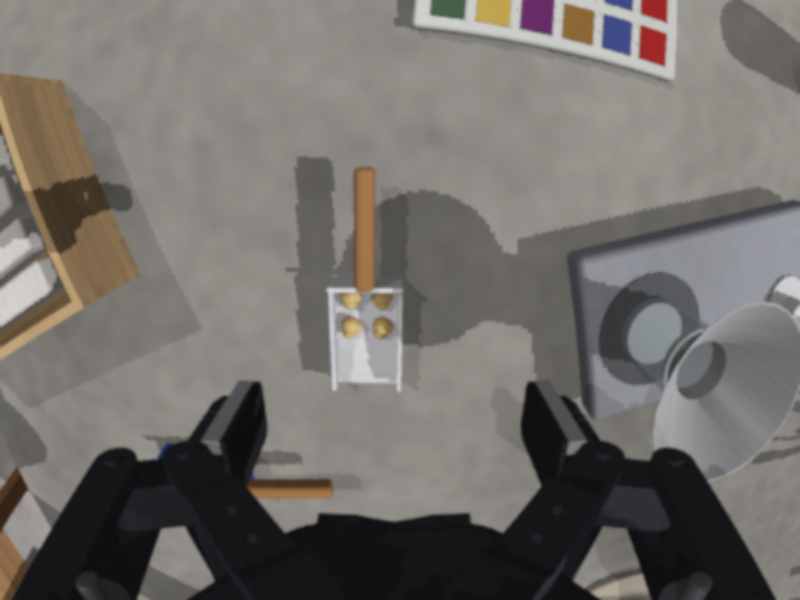

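The wrist view shows the scoop handle from (365,168) to (365,290) and the pan with four lumps down to (366,383), nearly aligned with the tool. I'll measure the handle here and combine it with the top view.

```bash
python3 - <<'E'
from h import *
im=np.load("w1.npy");s=sense()
h=cv2.cvtColor(im,cv2.COLOR_RGB2HSV).astype(int);m=(h[...,0]<16)&(h[...,1]>110)&(h[...,2]>50);m[:, :200]=0;m[:,270:]=0;m[:95]=0;m[190:]=0
ys,xs=np.nonzero(m);print(xs.min(),xs.max(),ys.min(),ys.max(),m.sum())
def z(u,v): return ((u+.5)*.64-.5,(v+.5)*.64-.5)
c0=[xs[ys<=ys.min()+8].mean(),ys.min()];c1=[xs[ys>=ys.max()-8].mean(),ys.max()]
def wp(uv,zz):
    o,d=wray(uv,s);return o+d*(zz-o[2])/d[2]
a,b=wp(c0,40),wp(c1,40);l=wp(z(367,383),10);lL,lR=wp(z(334,388),26),wp(z(400,388),26);bL,bR=wp(z(329,289),34),wp(z(404,289),34)
print("handle",a,b,np.linalg.norm(a-b),"lip",l,"walls",lL,lR,bL,bR)
for v,n in((b-a,"handle"),(l-a,"lip")): print(n,"tool yaw",np.arctan2(-v[1],-v[0]))
ta,tb=tri([ray("top",(174.3,184.)),wray(c0,s)]),tri([ray("top",(172.4,211.5)),wray(c1,s)]);print("tri",ta,tb)
g=(a+b)/2;print(g);plan([g[0],g[1],110],np.arctan2(-(b-a)[1],-(b-a)[0]))
E
```

```text
227 239 108 185 911
handle [629.54301103 286.92784314  40.        ] [544.41909156 295.60055829  40.        ] 85.56458177303526 lip [453.05051725 305.35401973  10.        ] walls [458.96560781 331.13122537  26.        ] [454.50011432 277.28556055  26.        ] [545.3356912  321.94821069  34.        ] [540.26902974 267.03958345  34.        ]
handle tool yaw -0.10153306454910258
lip tool yaw -0.10402518266427145
tri [629.27522216 287.54880796  35.88341027] [542.80246574 295.28200734  33.60860583]
[586.9810513  291.26420071  40.        ]
shift tool mm [ 26.1 -20.3 119. ] turn tool rad [0.0002 0.0005 0.0105] world [  27.8   17.9 -119. ]
```

Call:
{"api": "arm_command", "payload": {"steps": [[[1,0.26,-0.2,0.5,0,0,0.07],[1,0.25,-0.2,0.5,0,0,0],[1,0,0,1,0,0,0],[1,0,0,0.8,0,0,0],[1,0,0,0.6,0,0,0],[1,0,0,0.4,0,0,0],[1,0,0,0.2,0,0,0],[1,0,0,0,0,0,0]]]}}

```text
time_s: 3.78
eef_pos: [586.7, 290.9, 29.4]
ee_rot: [-0.0, 0.999, -0.051, 0.0]
force: [-0.1, 0.1, 0.6]
grip_width: 1.001
grip_force: 0.0
```

```bash
python3 - <<'E'
from h import *
s=sense();print(s["time_s"],s["force"],s["eef_pos"]);plan([586.3,291.2,29],-.1025)
E
```

```text
3.775 [-0.10354433  0.10339951  0.59725206] [586.69718339 290.89577076  29.43495733]
shift tool mm [-0.4 -0.3  0.4] turn tool rad [-0.     -0.0001  0.0003] world [-0.4  0.3 -0.4]
```

Call:
{"api": "arm_command", "payload": {"steps": [[[0,0,0,0,0,0,0],[0,0,0,0,0,0,0],[0,0,0,0,0,0,0],[0,0,0,0,0,0,0],[0,0,0,0,0,0,0]]], "squeeze": 90}}

```text
time_s: 4.4
eef_pos: [586.7, 290.9, 29.6]
ee_rot: [-0.0, 0.999, -0.051, 0.0]
force: [-0.5, 0.5, 2.9]
grip_width: 0.148
grip_force: 87.7
```

Call:
{"api": "arm_command", "payload": {"steps": [[[0,0,0,-0.2,0,0,0],[0,0,0,-0.4,0,0,0],[0,0,0,-0.5,0,0,0],[0,0,0,-0.5,0,0,0]]]}}

```text
time_s: 4.9
eef_pos: [586.7, 290.9, 111.5]
ee_rot: [-0.0, 0.999, -0.051, 0.001]
force: [0.7, 0.1, -3.1]
grip_width: 0.143
grip_force: 87.8
```

```bash
python3 - <<'E'
from h import *
s=sense();print(s["time_s"],s["force"],s["eef_pos"],s["grip_width"])
im=capture("wrist");np.save("w2.npy",im);cv2.imwrite("pics/w2.png",cv2.resize(im[...,::-1],(640,480)))
E
```

```text
4.9 [ 0.65558373  0.13446271 -3.11712214] [586.73195953 290.8766944  111.4766189 ] 0.14311846815888063
```

View pics/w2.png

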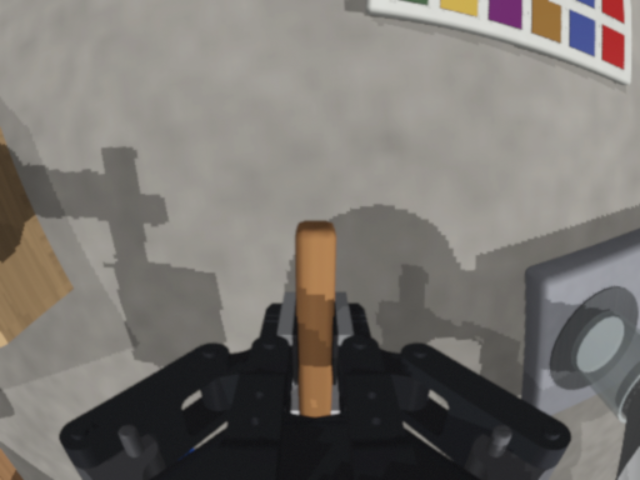

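The scoop is held: the handle sits straight between the pads and came off the ledge with the gripper. Next I work out the pour poses.

```bash
cat > pour.py <<'E'
from h import *
import sys
def tcp(lip,pitch,yaw=-.1025):
    Rt=R.from_euler("z",yaw).as_matrix()@np.diag([1.,-1,-1])@R.from_rotvec([0,pitch,0]).as_matrix()
    return np.array(lip)-Rt@np.array([-133,0,19.5])
if __name__=="__main__":
    for a in sys.argv[1:]:
        x,y,z,p=map(float,a.split(","));t=tcp((x,y,z),p);print(a,t);plan(t,-.1025,p)
E
python3 pour.py 497,65,200,0 497,65,195,.3 497,65,185,.6 497,65,172,1.0
python3 - <<'E'
from h import *
im=np.load("top0.npy");c=im[195:250,215:275];g=cv2.GaussianBlur(cv2.cvtColor(cv2.resize(c,None,fx=4,fy=4,interpolation=cv2.INTER_CUBIC),cv2.COLOR_RGB2GRAY),(0,0),2)
for p2 in(30,40,60):
    k=cv2.HoughCircles(g,cv2.HOUGH_GRADIENT,1,50,param1=80,param2=p2,minRadius=60,maxRadius=110)
    if k is not None:
        for x,y,r in k[0][:3]:
            q=((x+.5)/4-.5+215,(y+.5)/4-.5+195);P=plane("top",q,159);print(q,r/4,P,"radius mm",r/4/420.4*(1317-159))
E
```

```text
497,65,200,0 [629.30194586  51.39135854 219.5       ]
shift tool mm [  66.2  234.2 -104.4] turn tool rad [-0.0026 -0.0065 -0.0001] world [  41.2 -240.   104.2]
497,65,195,.3 [617.66047782  52.58880551 252.93324902]
shift tool mm [  54.7  234.1 -137.9] turn tool rad [-0.0025  0.2935 -0.0004] world [  29.5 -238.8  137.6]
497,65,185,.6 [595.24076867  54.89490752 276.19149345]
shift tool mm [  32.3  234.1 -161.3] turn tool rad [-0.0025  0.5935 -0.0008] world [   7.1 -236.5  160.9]
497,65,172,1.0 [552.16048364  59.32616626 294.45153594]
shift tool mm [ -10.9  234.  -179.8] turn tool rad [-0.0023  0.9935 -0.0013] world [ -36.  -232.   179.1]
```

Call:
{"api": "arm_command", "payload": {"steps": [[[0,0,0,-0.5,0,0,0],[0,0,0,-0.8,0,0,0],[0,0,0,-0.6,0,0,0],[0,0.1,0.3,-0.19,0,0,0],[0,0.2,0.6,0,0,0,0],[0,0.2,0.75,0,0,0,0],[0,0.2,0.75,0,0,0,0],[0,0.2,0.75,0,0,0,0]]]}}

```text
time_s: 5.95
eef_pos: [614.9, 127.2, 212.7]
ee_rot: [0.0, 0.999, -0.052, -0.001]
force: [-0.2, 0.2, -2.0]
grip_width: 0.146
grip_force: 87.9
```

Call:
{"api": "arm_command", "payload": {"steps": [[[0,0.2,0.75,0,0,0,0],[0,0.2,0.5,0,0,0,0],[0,0.2,0.25,0,0,0,0],[0,0,0,0,0,0,0]]]}}

```text
time_s: 6.45
eef_pos: [637.5, 51.1, 213.0]
ee_rot: [-0.0, 0.999, -0.052, -0.0]
force: [-0.3, 0.3, -2.7]
grip_width: 0.142
grip_force: 87.9
```

```bash
python3 - <<'E'
from h import *
s=sense();print(s["time_s"],s["force"],s["eef_pos"],s["joints"],s["grip_width"])
for n in("scene","top"):
    im=capture(n);np.save(n+"2.npy",im)
a=np.load("top2.npy")[165:265,200:300,::-1];b=np.load("scene2.npy")[120:220,220:320,::-1]
cv2.imwrite("pics/p1.png",cv2.resize(np.hstack([a,b]),(800,400),interpolation=cv2.INTER_CUBIC))
E
python3 pour.py 497,65,195,.3 497,65,185,.6 497,65,172,1.0
```

```text
6.45 [-0.26813181  0.27619197 -2.71936823] [637.50474598  51.11012322 213.03533395] [-1.02901980e-01  5.93327654e-01  1.16089632e+00  1.03475929e-04
  1.38834113e+00  1.57182778e+00] 0.1417038388165059
497,65,195,.3 [617.66047782  52.58880551 252.93324902]
shift tool mm [-19.4   2.  -39.5] turn tool rad [-4.000e-04  3.008e-01  3.000e-04] world [-19.4  -0.   39.5]
497,65,185,.6 [595.24076867  54.89490752 276.19149345]
shift tool mm [-41.9   2.  -62.8] turn tool rad [-4.000e-04  6.008e-01  3.000e-04] world [-41.9   2.3  62.8]
497,65,172,1.0 [552.16048364  59.32616626 294.45153594]
shift tool mm [-85.2   2.  -81. ] turn tool rad [-5.0000e-04  1.0008e+00  2.0000e-04] world [-84.9   6.7  81.1]
```

View pics/p1.png

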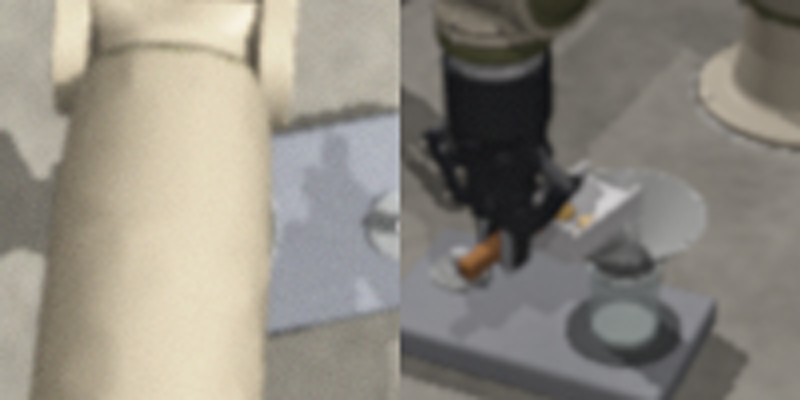

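Call:
{"api": "arm_command", "payload": {"steps": [[[0,-0.1,0,-0.26,0,0.667,0],[0,-0.1,0,-0.26,0,0.667,0],[0,-0.1,0,-0.26,0,0.667,0],[0,-0.1,0,-0.26,0,0.667,0],[0,0,0,0,0,0,0],[0,0,0,0,0,0,0]]]}}

```text
time_s: 7.3
eef_pos: [610.3, 55.1, 261.7]
ee_rot: [0.01, 0.979, -0.05, 0.198]
force: [-0.3, -0.6, -1.8]
grip_width: 0.145
grip_force: 88.0
```

```bash
cat > lip.py <<'E'
from h import *
r,p=toolRT();s=sense();x=-r[:,0]
print(s["time_s"],"lip",r@np.array([-133,0,19.5])+p,"nose-down",np.arcsin(-x[2]),"f",s["force"],"q",np.round(s["joints"],2),s["grip_width"])
E
python3 lip.py
```

```text
7.3 lip [495.84356175  66.86018331 192.11661388] nose-down 0.3985271087744703 f [-0.2561368  -0.62273301 -1.80287281] q [-0.1   0.31  1.51 -0.    0.92  1.57] 0.14497655507723084
```

Call:
{"api": "arm_command", "payload": {"steps": [[[0,-0.1,0,-0.18,0,0.667,0],[0,-0.1,0,-0.18,0,0.667,0],[0,-0.1,0,-0.18,0,0.667,0],[0,-0.1,0,-0.18,0,0.667,0],[0,0,0,0,0,0,0],[0,0,0,0,0,0,0],[0,0,0,0,0,0,0],[0,0,0,0,0,0,0]]]}}

```text
time_s: 8.3
eef_pos: [575.1, 58.3, 282.0]
ee_rot: [0.02, 0.92, -0.047, 0.389]
force: [0.9, 0.0, -2.5]
grip_width: 0.145
grip_force: 88.0
```

```bash
python3 lip.py; python3 - <<'E'
from h import *
im=capture("scene");np.save("scene3.npy",im)
cv2.imwrite("pics/p2.png",cv2.resize(im[90:215,225:350,::-1],(600,600),interpolation=cv2.INTER_CUBIC))
E
```

```text
8.3 lip [496.77743095  66.3604018  173.02220981] nose-down 0.7998346765173302 f [ 0.87135603  0.0312967  -2.45062202] q [-0.1   0.09  1.87 -0.    0.38  1.57] 0.14547484403859975
```

View pics/p2.png

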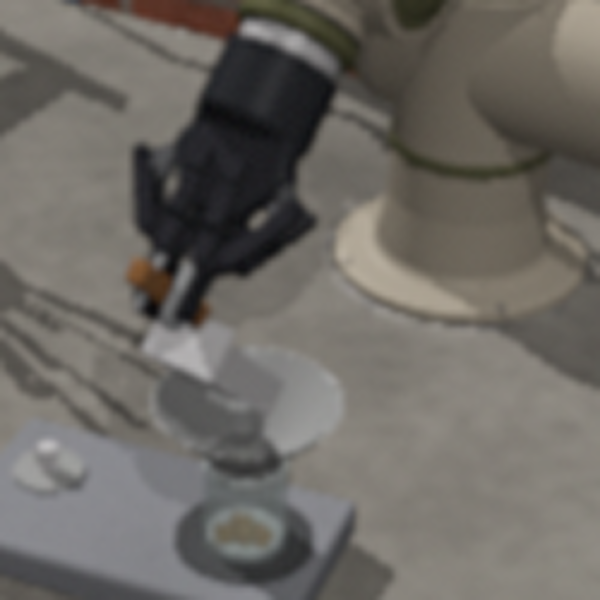

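The brown wax is visible in the jar at (242,528), but I can't count the lumps. I'll tip a little further and shake to make sure the pan is empty.

Call:
{"api": "arm_command", "payload": {"steps": [[[0,-0.05,0,-0.26,0,0.667,0],[0,-0.05,0,-0.26,0,0.667,0],[0,0,0.08,0,0,0,0],[0,0,-0.16,0,0,0,0],[0,0,0.16,0,0,0,0],[0,0,-0.08,0,0,0,0],[0,0,0,0,0,0,0]]]}}

```text
time_s: 9.22
eef_pos: [552.0, 60.8, 295.4]
ee_rot: [0.025, 0.876, -0.045, 0.479]
force: [0.3, -0.0, -1.8]
grip_width: 0.145
grip_force: 88.1
```

Call:
{"api": "arm_command", "payload": {"steps": [[[0,-0.05,0,0.0,0,-0.667,0],[0,-0.05,0,0.0,0,-0.667,0],[0,0.05,0,0.2,0,-0.667,0],[0,0.05,0,0.2,0,-0.667,0],[0,0.05,0,0.2,0,-0.667,0],[0,0.05,0,0.2,0,-0.667,0],[0,0.05,0,0.2,0,-0.667,0],[0,0.05,0,0.2,0,-0.667,0]]]}}

```text
time_s: 10.22
eef_pos: [592.8, 56.8, 248.6]
ee_rot: [0.004, 0.994, -0.05, 0.099]
force: [-0.1, -0.2, -1.4]
grip_width: 0.142
grip_force: 88.0
```

```bash
python3 lip.py; python3 - <<'E'
from h import *
im=capture("scene");np.save("scene4.npy",im)
plan([605,200,235],-.1025)
E
```

```text
10.225 lip [466.9132984   69.64042696 203.37760902] nose-down 0.19759909488864535 f [-0.07069822 -0.18718869 -1.35219375] q [-0.1   0.37  1.43  0.    1.15  1.57] 0.1417857001865721
shift tool mm [  -5.7 -144.1   11.6] turn tool rad [-0.0014 -0.1929  0.0003] world [ 11.4 143.7 -12.2]
```

Call:
{"api": "arm_command", "payload": {"steps": [[[0,0,0,0,0,-0.657,0],[0,0,0,0,0,-0.657,0],[0,-0.1,-0.775,0,0,0,0],[0,-0.1,-0.775,0,0,0,0],[0,-0.1,-0.775,0,0,0,0],[0,-0.1,-0.775,0,0,0,0],[0,-0.1,-0.775,0,0,0,0],[0,-0.1,-0.775,0,0,0,0]]]}}

```text
time_s: 11.28
eef_pos: [586.3, 292.5, 248.6]
ee_rot: [-0.001, 0.999, -0.051, 0.002]
force: [0.1, -0.9, -1.6]
grip_width: 0.144
grip_force: 88.1
```

Call:
{"api": "arm_command", "payload": {"steps": [[[0,0,0,0.7,0,0,0],[0,0,0,1,0,0,0],[0,0,0,1,0,0,0],[0,0,0,0.6,0,0,0],[0,0,0,0.4,0,0,0],[0,0,0,0.2,0,0,0],[0,0,0,0,0,0,0]]]}}

```text
time_s: 12.15
eef_pos: [587.1, 290.9, 53.8]
ee_rot: [-0.0, 0.999, -0.051, 0.002]
force: [-0.0, -0.1, -1.7]
grip_width: 0.147
grip_force: 88.0
```

```bash
python3 lip.py; python3 - <<'E'
from h import *
plan([586.5,291,29.5],-.1025)
im=capture("top");np.save("top4.npy",im);s4=np.load("scene4.npy")
a=cv2.resize(im[185:235,230:280,::-1],(500,500),interpolation=cv2.INTER_CUBIC)
b=cv2.resize(capture("scene")[160:220,250:310,::-1],(300,300),interpolation=cv2.INTER_CUBIC)
b2=cv2.resize(capture("scene")[195:285,290:380,::-1],(300,300),interpolation=cv2.INTER_CUBIC)
o=np.zeros((600,800,3),np.uint8);o[:500,:500]=a;o[:300,500:]=b;o[300:,500:]=b2;cv2.imwrite("pics/p3.png",o)
E
```

```text
12.15 lip [454.8819559  304.53760501  33.87002028] nose-down 0.0034316421839308657 f [-0.0406832  -0.13078429 -1.6776633 ] q [ 0.28  0.78  1.27 -0.    1.09  1.96] 0.14746508003406059
shift tool mm [-0.7 -0.  24.3] turn tool rad [-0.0004 -0.0034 -0.0001] world [ -0.6   0.1 -24.3]
```

View pics/p3.png

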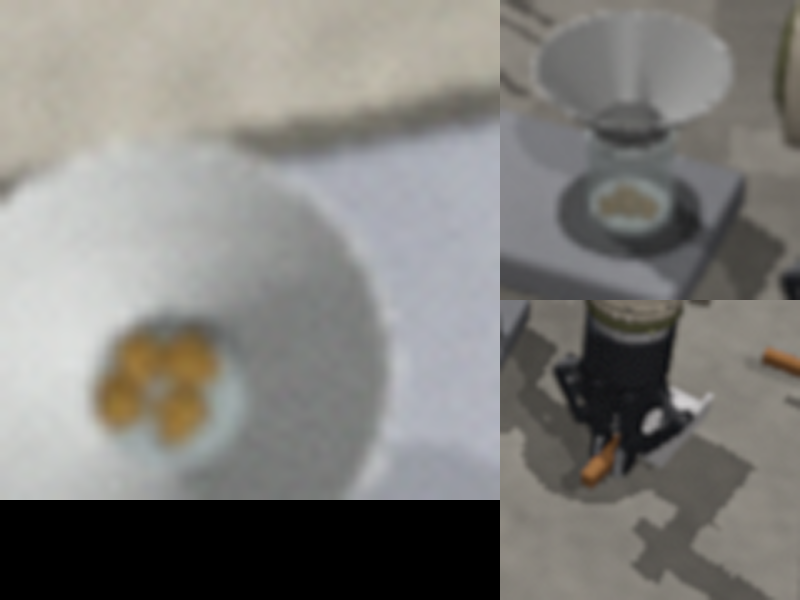

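All four lumps are in the jar, shown in the funnel neck at about (170,380). I'll set the scoop down and release it.

Call:
{"api": "arm_command", "payload": {"steps": [[[0,0,0,0.3,0,0,0],[0,0,0,0.15,0,0,0],[0,0,0,0.03,0,0,0],[0,0,0,0,0,0,0],[1,0,0,0,0,0,0],[1,0,0,0,0,0,0],[1,0,0,0,0,0,0],[1,0,0,0,0,0,0]]]}}

```text
time_s: 13.3
eef_pos: [587.0, 290.8, 29.6]
ee_rot: [0.0, 0.999, -0.051, 0.002]
force: [0.8, 0.3, 1.1]
grip_width: 0.978
grip_force: 0.0
```

Call:
{"api": "arm_command", "payload": {"steps": [[[1,0,0,-0.3,0,0,0],[1,0,0,-0.7,0,0,0],[1,0,0,-1,0,0,0],[1,0,0,-1,0,0,0],[1,0,0,-1,0,0,0]]]}}

```text
time_s: 13.92
eef_pos: [586.2, 290.8, 232.6]
ee_rot: [-0.0, 0.999, -0.051, 0.002]
force: [-0.1, 0.1, -1.1]
grip_width: 1.0
grip_force: 0.0
```

```bash
python3 - <<'E'
from h import *
s=sense();print(s["time_s"],s["eef_pos"],s["grip_width"])
im=capture("wrist");np.save("w3.npy",im)
h=cv2.cvtColor(im,cv2.COLOR_RGB2HSV).astype(int);m=(h[...,0]<16)&(h[...,1]>110)&(h[...,2]>50);m[:, :180]=0;m[:,320:]=0;m[:60]=0;m[250:]=0
k,l,st,c=cv2.connectedComponentsWithStats(m.astype(np.uint8));print([(st[i],c[i]) for i in range(1,k) if st[i,4]>100])
# shaft/knob look pose: between; tool x along +world x
plan([460,-92,200],0.1);plan([490,-300,200],0.1)
E
```

```text
13.925 [586.16346946 290.82383671 232.62482631] 1.000345241074642
[(array([247, 131,  11,  76, 823], dtype=int32), array([251.9963548 , 168.45443499]))]
shift tool mm [-88.5 394.7  37.2] turn tool rad [-0.0032 -0.0152 -0.2025] world [-127.9 -383.4  -40.3]
shift tool mm [-37.4 598.5  37. ] turn tool rad [-0.0032 -0.0152 -0.2025] world [ -97.9 -591.4  -40.3]
```

The scoop is down and released. Next I move to a place that sees both the shaft and the knob.

Call:
{"api": "arm_command", "payload": {"steps": [[[1,-0.175,0.84,0,0,0,0],[1,-0.175,0.84,0,0,0,0],[1,-0.175,0.84,0,0,0,0],[1,-0.175,0.84,0,0,0,0],[1,-0.175,0.84,0,0,0,0],[1,-0.175,0.84,0,0,0,0],[1,-0.175,0.84,0,0,0,0],[1,-0.175,0.84,0,0,0,0]]]}}

```text
time_s: 14.98
eef_pos: [481.8, -37.4, 230.3]
ee_rot: [0.0, 0.999, -0.051, 0.002]
force: [0.3, 0.5, -0.2]
grip_width: 0.998
grip_force: 0.0
```

Call:
{"api": "arm_command", "payload": {"steps": [[[1,-0.175,0.84,0,0,0,0],[1,-0.175,0.84,0,0,0,0],[1,-0.175,0.84,0.3,0,0,0],[1,-0.175,0.84,0.3,0,0,0],[1,0,0,0,0,0,0]]]}}

```text
time_s: 15.6
eef_pos: [429.4, -201.5, 199.1]
ee_rot: [0.0, 0.999, -0.053, 0.001]
force: [0.7, 0.8, 0.4]
grip_width: 0.999
grip_force: 0.0
```

```bash
python3 - <<'E'
from h import *
s=sense();print(s["time_s"],s["eef_pos"],s["ee_rot"]);np.save("s4.npy",s,allow_pickle=True)
im=capture("wrist");np.save("w4.npy",im)
# crops around expected knob and shaft: project by fisheye
c=get_calibration("wrist");K=c["intrinsics"];T=np.array(c["T_tool_cam"]);r,p=toolRT(s)
def wproj(P):
    q=np.linalg.inv(T)@np.r_[r.T@(np.array(P)-p),1];a=np.arctan2(np.hypot(q[0],q[1]),q[2]);n=np.hypot(q[0],q[1]);return K[0,0]*a*q[0]/n+K[0,2],K[1,1]*a*q[1]/n+K[1,2]
out=[]
for P in([532,-310,25],[497,-92,55]):
    u,v=wproj(P);print(P,u,v);u0,v0=max(0,int(u)-32),max(0,int(v)-32);print("origin",u0,v0);out.append(cv2.resize(im[v0:v0+64,u0:u0+64,::-1],(400,400),interpolation=cv2.INTER_CUBIC))
cv2.imwrite("pics/w4.png",np.hstack(out))
E
```

```text
15.6 [ 429.38573223 -201.52960607  199.08226896] [ 9.11833822e-06  9.98587170e-01 -5.31243618e-02  1.21082476e-03]
[532, -310, 25] 345.0233453480643 69.40993679291074
origin 313 37
[497, -92, 55] 131.9483971969055 127.74831334136876
origin 99 95
```

View pics/w4.png

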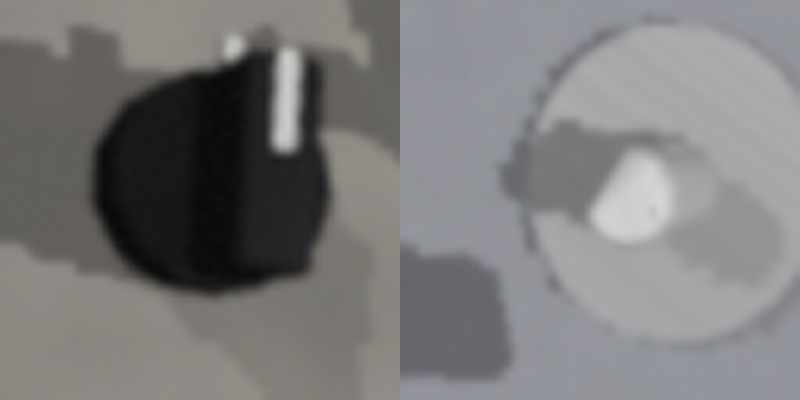

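The knob's white line and bar run nearly straight up the image, i.e. along tool +x. The shaft's D at about (635,195) has its flat facing up-left. I need a roughly 0.9 rad turn, so I take closer, near-vertical views of each and measure them by mask.

Call:
{"api": "arm_command", "payload": {"steps": [[[1,-0.08,-0.76,0,0,0,0],[1,-0.08,-0.76,0.4,0,0,0],[1,-0.08,-0.76,0.6,0,0,0],[1,0,0,0.6,0,0,0],[1,0,0,0,0,0,0]]]}}

```text
time_s: 16.27
eef_pos: [430.0, -83.8, 118.9]
ee_rot: [-0.0, 0.999, -0.05, 0.0]
force: [0.4, -0.3, -0.4]
grip_width: 0.996
grip_force: 0.0
```

```bash
python3 - <<'E'
from h import *
s=sense();print(s["time_s"],s["eef_pos"]);np.save("s5.npy",s,allow_pickle=True)
im=capture("wrist");np.save("w5.npy",im)
def wp(uv,zz):
    o,d=wray(uv,s);return o+d*(zz-o[2])/d[2]
h=cv2.cvtColor(im,cv2.COLOR_RGB2HSV).astype(int);g=cv2.cvtColor(im,cv2.COLOR_RGB2GRAY)
for th in(205,215,225,235):
    k,l,st,c=cv2.connectedComponentsWithStats((g>th).astype(np.uint8))
    for i in range(1,k):
        P=wp(c[i],58)
        if st[i,4]>20 and np.hypot(P[0]-500,P[1]+92)<40: print(th,st[i],c[i],P)
np.set_printoptions(linewidth=250)
c=get_calibration("wrist");K=c["intrinsics"];T=np.array(c["T_tool_cam"]);r,p=toolRT(s)
q=np.linalg.inv(T)@np.r_[r.T@(np.array([497,-92,58])-p),1];a=np.arctan2(np.hypot(q[0],q[1]),q[2]);n=np.hypot(q[0],q[1]);u,v=K[0,0]*a*q[0]/n+K[0,2],K[1,1]*a*q[1]/n+K[1,2];print(u,v)
print(g[int(v)-22:int(v)+22,int(u)-22:int(u)+22])
E
```

```text
16.275 [429.95361264 -83.80381882 118.86026088]
205 [266 107   8  14  65] [270.15384615 113.38461538] [ 497.70907783 -102.91751923   58.        ]
205 [256 116   7   7  29] [259.17241379 118.72413793] [494.92764302 -95.59539732  58.        ]
253.2539480582227 116.08244529806876
[[161 153 150 ... 164 164 166]
 [159 138 128 ... 165 165 164]
 [155 131 120 ... 166 165 164]
 ...
 [122 121 139 ... 153 150 149]
 [137 126 125 ... 159 156 155]
 [141 128 118 ... 162 161 161]]
```

```bash
python3 - <<'E'
from h import *
s=np.load("s4.npy",allow_pickle=True).item();im=np.load("w4.npy");g=cv2.cvtColor(im,cv2.COLOR_RGB2GRAY)
def wp(uv,zz,s=s):
    o,d=wray(uv,s);return o+d*(zz-o[2])/d[2]
def poly(g,th,box):
    G=cv2.resize(g[box[1]:box[3],box[0]:box[2]],None,fx=8,fy=8,interpolation=cv2.INTER_CUBIC)
    k,l,st,c=cv2.connectedComponentsWithStats((G>th).astype(np.uint8));i=1+np.argmax(st[1:,4])
    ct=max(cv2.findContours((l==i).astype(np.uint8),cv2.RETR_EXTERNAL,cv2.CHAIN_APPROX_NONE)[0],key=len)[:,0,:]
    return (ct+.5)/8-.5+np.array(box[:2]),st[i,4]/64
print("D w4 gray block");
for row in g[115:138,126:150]: print(*row)
for th in(190,200,210,220):
    ct,A=poly(g,th,(120,110,155,140));W=np.array([wp(q,58)[:2] for q in ct]);m=W.mean(0)
    ap=cv2.approxPolyDP(np.float32(W).reshape(-1,1,2),1.2,True)[:,0];d=np.roll(ap,-1,0)-ap;L=np.linalg.norm(d,axis=1);i=np.argmax(L);nn=np.array([d[i][1],-d[i][0]])/L[i];mid=(ap[i]+np.roll(ap,-1,0)[i])/2
    if nn@(mid-m)<0: nn=-nn
    print(th,A,"c",m,"size",np.ptp(W,axis=0),"longest edge",L[i],"normal yaw",np.arctan2(nn[1],nn[0]))
# knob
for th in(120,150):
    ct,A=poly(g,th,(352,38,368,66));W=np.array([wp(q,46)[:2] for q in ct]);(c,wh,an)=cv2.minAreaRect(np.float32(W));B=cv2.boxPoints((c,wh,an));e=[B[1]-B[0],B[2]-B[1]];e=max(e,key=np.linalg.norm);print("line",th,c,wh,"yaw",np.arctan2(e[1],e[0]),np.arctan2(-e[1],-e[0]))
dk=(g<60).astype(np.uint8);k,l,st,c=cv2.connectedComponentsWithStats(dk);i=l[80,335];print("dark",st[i],c[i])
print("w5 block");g5=cv2.cvtColor(np.load("w5.npy"),cv2.COLOR_RGB2GRAY)
for row in g5[98:132,244:284]: print(*row)
E
```

```text
D w4 gray block
121 128 144 149 150 155 160 160 159 158 156 154 153 154 158 164 165 164 165 166 167 167 167 168
118 120 126 128 130 134 136 135 133 133 131 130 128 131 139 148 147 149 157 165 167 167 167 168
119 118 119 120 121 123 123 122 121 123 123 121 120 121 127 133 135 138 148 161 166 166 166 167
119 119 118 118 120 120 121 122 125 135 139 139 137 132 133 139 146 147 147 151 155 160 164 166
121 120 119 119 119 119 120 123 135 156 165 166 163 154 147 143 145 146 145 145 146 152 162 166
120 121 121 119 119 118 119 127 151 172 182 186 186 179 167 153 148 147 148 148 149 152 158 165
120 120 120 120 120 119 122 140 167 183 191 197 201 199 186 168 156 154 154 154 155 155 157 160
118 119 120 120 120 121 132 158 179 190 196 202 208 207 195 179 166 160 160 160 160 160 159 158
117 119 119 120 120 126 148 173 187 195 201 206 209 209 201 189 175 166 164 163 162 162 161 158
118 117 118 119 123 138 167 185 194 200 205 207 209 210 206 197 183 171 165 165 164 163 162 157
119 118 118 119 130 158 183 193 199 204 206 207 209 210 210 204 190 173 166 165 164 165 163 156
120 119 119 123 146 177 193 
[... 1032 characters left out ...]
167 167 167 166 165 165 165 164 165 165 166 166 167 167 167 166 163 158 153 152 153 152 149
190 105.5 c [497.01010572 -98.05016221] size [11.70963403 13.41123646] longest edge 8.652091 normal yaw 0.67496514
200 77.65625 c [496.79987504 -97.98509206] size [10.30785382 12.35039529] longest edge 11.739786 normal yaw 0.50529546
210 2.796875 c [ 497.16079453 -101.85553275] size [2.6476619  1.36184922] longest edge 2.6906905 normal yaw -1.3917447Traceback (most recent call last):
  File "<stdin>", line 13, in <module>
  File "<stdin>", line 7, in poly
    return _wrapfunc(a, 'argmax', axis=axis, out=out, **kwds)
    return bound(*args, **kwds)
ValueError: attempt to get argmax of an empty sequence
```

```bash
cat > sh.py <<'E'
from h import *
from scipy.optimize import least_squares
s4=np.load("s4.npy",allow_pickle=True).item();s5=np.load("s5.npy",allow_pickle=True).item()
def wp(uv,zz,s):
    o,d=wray(uv,s);return o+d*(zz-o[2])/d[2]
for nm,s in(("w4",s4),("w5",s5)):
    im=np.load(nm+".npy").astype(int);br=im[...,2]-im[...,0]
    uv0={"w4":(137,127),"w5":(265,116)}[nm];R0=55
    u,v=uv0;x0,y0=max(0,u-R0),max(0,v-R0);sub=br[y0:v+R0,x0:u+R0];
    b=cv2.GaussianBlur(sub.astype(np.float32),(0,0),1.2)
    print(nm,"br plate",np.round(b[v-y0+15,u-x0-5:u-x0+5:3],1),"pct",np.percentile(b,[5,25,50,75,95]))
    g=cv2.cvtColor(np.load(nm+".npy"),cv2.COLOR_RGB2GRAY)
    for th in(3,5,7):
        m=(b<th).astype(np.uint8);k,l,st,c=cv2.connectedComponentsWithStats(m)
        lab=l[v-y0+15,u-x0]
        if not lab: continue
        ct=max(cv2.findContours((l==lab).astype(np.uint8),cv2.RETR_EXTERNAL,cv2.CHAIN_APPROX_NONE)[0],key=len)[:,0]
        W=np.array([wp(q+[x0,y0],38,s)[:2] for q in ct])
        f=least_squares(lambda p:np.hypot(*(W-p[:2]).T)-p[2],[497,-95,26],loss="soft_l1",f_scale=.5);r=f.fun
        print(nm,th,"plate centre",f.x,"rms",np.sqrt(np.median((np.hypot(*(W-f.x[:2]).T)-f.x[2])**2)),len(W),st[lab])
# flat edge w4
pts=[(126+c,115+r) for r,c in((5,8.0),(6,7.4),(7,6.7),(8,6.1),(9,5.4),(10,4.7),(11,4.1),(12,3.4))]
W=np.array([wp(q,57.5,s4)[:2] for q in pts]);d=np.linalg.svd(W-W.mean(0))[2][0];n=np.array([-d[1],d[0]]);n*=np.sign(n[1]);print("flat mid",W.mean(0),"normal yaw",np.arctan2(n[1],n[0]))
E
python3 sh.py
python3 - <<'E'
import numpy as np,cv2
g5=cv2.cvtColor(np.load("w5.npy"),cv2.COLOR_RGB2GRAY)
for row in g5[98:132,246:284]: print(*row)
E
```

```text
w4 br plate [2.1 1.9 1.3 1.3] pct [1.31687825 6.64155221 8.11557388 8.44158936 8.8308218 ]
w4 3 plate centre [498.48587828 -96.81024549  24.90663327] rms 0.27500556809377225 132 [  38   28   46   49 1748]
w4 5 plate centre [498.42546741 -96.7057266   26.33948101] rms 0.3128666472730596 140 [  37   27   49   51 1950]
w4 7 plate centre [498.49274436 -96.5448051   27.7533077 ] rms 0.3954384203745645 146 [  35   25   52   54 2159]
w5 br plate [2.  1.8 1.4 1.9] pct [1.58039433 2.10754639 7.93520832 8.40845203 8.87099967]
w5 3 plate centre [498.36215456 -98.51161031  25.43056333] rms 0.17354563823206348 203 [  16   15   73   72 4106]
w5 5 plate centre [498.35725318 -98.41957007  26.45326604] rms 0.18389266052412465 212 [  14   13   77   75 4440]
w5 7 plate centre [498.43241862 -98.15856591  27.60004559] rms 0.36467823725605086 227 [   6   12   86   77 4857]
flat mid [501.20786582 -93.54502427] normal yaw 0.7739130426697874
137 140 151 157 159 159 159 159 158 157 157 157 159 162 167 169 170 169 168 166 166 166 166 166 167 167 167 167 166 165 165 164 164 165 168 169 169 169
124 125 130 133 1
[... 4298 characters left out ...]
 154 151 149 148 148 146 146 145 146 146 146 146 145 144 145 145 146 147 148 148 148 148 147
163 164 165 165 165 165 164 165 165 166 166 165 163 162 162 161 158 153 148 147 148 147 146 146 146 146 146 146 146 144 145 145 146 147 147 148 147 148
163 163 163 164 165 165 164 165 165 165 166 166 165 164 163 162 161 158 149 146 147 148 147 146 145 145 146 146 146 146 144 145 144 145 147 148 148 148
163 163 163 163 163 165 165 165 164 164 165 166 166 165 164 163 162 159 150 147 148 148 147 147 146 145 145 146 146 146 145 145 144 144 145 146 147 147
164 164 163 163 163 164 165 165 165 165 164 165 166 166 166 164 163 160 154 152 153 151 149 148 148 147 146 146 146 146 146 146 145 145 145 146 145 147
```

Call:
{"api": "arm_command", "payload": {"steps": [[[1,0.184,0.87,0,0,0,0],[1,0.184,0.87,0,0,0,0],[1,0.184,0.87,0,0,0,0],[1,0.184,0.87,0,0,0,0],[1,0.184,0.87,0,0,0,0],[1,0,0,0,0,0,0]]]}}

```text
time_s: 17.08
eef_pos: [454.2, -309.2, 121.1]
ee_rot: [0.001, 0.999, -0.053, 0.003]
force: [-0.2, 0.6, -0.2]
grip_width: 1.001
grip_force: 0.0
```

```bash
cat > kn.py <<'E'
from h import *
from scipy.optimize import least_squares
s5=np.load("s5.npy",allow_pickle=True).item();s4=np.load("s4.npy",allow_pickle=True).item()
def wp(uv,zz,s):
    o,d=wray(uv,s);return o+d*(zz-o[2])/d[2]
pts=[(246+c,98+r) for r,c in zip(range(6,19),(17,16.25,15.4,14.6,13.8,12.9,12.05,11.1,10.3,9.45,8.6,7.7,7.0))]
W=np.array([wp(q,57,s5)[:2] for q in pts]);d=np.linalg.svd(W-W.mean(0))[2][0];n=np.array([-d[1],d[0]]);n*=np.sign(n[1])
print("flat mid",W.mean(0),"yaw",np.arctan2(n[1],n[0]),"shaft centre by circle",wp((263.1,111.9),57,s5),"axis from flat",W.mean(0)-4.5*n)
s=sense();print(s["time_s"],s["eef_pos"]);np.save("s6.npy",s,allow_pickle=True);im=capture("wrist");np.save("w6.npy",im)
for nm,s in(("w4",s4),("w6",s)):
    im=np.load(nm+".npy");g=cv2.cvtColor(im,cv2.COLOR_RGB2GRAY)
    k,l,st,c=cv2.connectedComponentsWithStats((g<75).astype(np.uint8))
    best=[(np.hypot(*(wp(c[i],25,s)[:2]-[532,-310])),i) for i in range(1,k) if st[i,4]>200];dd,i=min(best);print(nm,"dark",st[i],c[i],dd)
    x,y,w,h=st[i][:4];m=(l==i).astype(np.uint8)
    # white line: bright pixels inside hull of dark
    cts=cv2.findContours(m,cv2.RETR_EXTERNAL,cv2.CHAIN_APPROX_NONE)[0];ct=max(cts,key=len);hull=np.zeros_like(m);cv2.fillConvexPoly(hull,cv2.convexHull(ct),1)
    wl=((g>110)&(cv2.dilate(hull,np.ones((5,5)))>0)).astype(np.uint8);k2,l2,st2,c2=cv2.connectedComponentsWithStats(wl)
    for j in range(1,k2):
        if st2[j,4]>12:
            ys,xs=np.nonzero(l2==j);P=np.array([wp((a,b),46,s)[:2] for a,b in zip(xs,ys)]);_,S,V=np.linalg.svd(P-P.mean(0));d=V[0]*np.sign(V[0][0]);t=(P-P.mean(0))@d;print(" white",st2[j],P.mean(0),"yaw",np.arctan2(d[1],d[0]),"len",np.ptp(t),"ends",P.mean(0)+d*t.min(),P.mean(0)+d*t.max(),g[l2==j].mean())
    Q=np.array([wp(q,9,s)[:2] for q in ct[:,0]])
    f=least_squares(lambda p:np.hypot(*(Q-p[:2]).T)-20,[532,-310],loss="soft_l1",f_scale=.4);print(" skirt fit z9",f.x,np.median(abs(f.fun)))
E
python3 kn.py
```

```text
flat mid [500.58005247 -95.42731322] yaw 0.7762647844145826 shaft centre by circle [499.03992724 -98.5563501   57.        ] axis from flat [497.36914284 -98.58009919]
17.075 [ 454.20726916 -309.23120372  121.13445814]
w4 dark [ 327   45   39   39 1124] [346.34430605  65.49021352] 4.562587690663894
 white [336  43  17   6  43] [ 554.03191793 -305.66578492] yaw -1.3212215778608438 len 17.757099456065724 ends [ 551.62406897 -296.21912763] [ 556.00992881 -313.42606852] 136.34883720930233
 white [356  43  10  18  79] [ 548.69484842 -319.42731418] yaw -0.23178310561080995 len 18.34000613914848 ends [ 539.37706062 -317.22808321] [ 557.22662454 -321.44102673] 161.58227848101265
 white [331  58  37  28 102] [ 523.39663116 -314.99876467] yaw -1.010982660561701 len 45.44272523424516 ends [ 510.02615126 -293.66368654] [ 534.15752513 -332.16976491] 122.62745098039215
 skirt fit z9 [ 537.705989  -318.1655346] 1.790164627319502
w6 dark [ 224   68   50   51 1830] [248.32459016  94.75846995] 7.414639109984534
 white [234  66  24  25 185] [ 548.80057083 -317.38843743] yaw 0.03194433720852097 len 17.5687976815111 ends [ 538.95846623 -317.70294392] [ 556.51830071 -317.14181577] 177.11891891891892
 white [230  75  46  46 149] [ 527.94409834 -324.43928263] yaw -0.8344468954931095 len 38.04257971598244 ends [ 514.76201568 -309.89622543] [ 540.31094028 -338.08293016] 129.54362416107384
 skirt fit z9 [ 537.01284066 -316.0287142 ] 0.39045858376424825
```

```bash
python3 - <<'E'
import numpy as np,cv2
g=cv2.cvtColor(np.load("w6.npy"),cv2.COLOR_RGB2GRAY)
print(*range(222,278))
for v in range(62,122): print(v,*["%3d"%x for x in g[v,222:278]])
E
```

```text
222 223 224 225 226 227 228 229 230 231 232 233 234 235 236 237 238 239 240 241 242 243 244 245 246 247 248 249 250 251 252 253 254 255 256 257 258 259 260 261 262 263 264 265 266 267 268 269 270 271 272 273 274 275 276 277
62 122 121 121 120 119 119 120 120 124 137 150 155 155 155 155 155 155 155 155 155 154 154 154 154 153 155 166 182 188 187 178 160 151 150 150 151 152 152 148 134 114 107 106 106 106 107 106 106 107 106 106 106 107 107 107 108
63 110 108 108 107 107 107 108 109 114 132 150 155 155 155 155 155 155 155 155 155 154 153 154 153 153 158 178 200 210 210 197 169 153 151 150 151 151 151 149 135 115 107 107 107 107 106 106 106 106 107 107 106 107 107 107 108
64 110 106 106 107 106 107 107 108 113 130 148 154 155 155 156 155 155 155 155 154 154 153 154 153 154 160 183 206 215 215 200 170 153 150 150 151 151 151 148 135 114 107 106 106 106 106 106 106 106 106 106 106 106 107 107 107
65 112 107 107 106 106 107 107 107 111 122 141 153 155 155 155 155 155 155 155 154 154 153 153 152 152 161 188 209 216 214 196 167 152 151 150 148 145 144 141 130 113 107 107 106 107 106 106 107 
[... 12065 characters left out ...]
 129 129 129 129
119 149 149 149 149 149 149 149 149 149 148 148 148 149 149 148 147 145 140 133 126 119 113 110 107  99  88  84  90  93  94  94  93  92 107 117 126 131 132 133 133 133 133 132 132 131 132 131 131 131 131 131 130 130 130 129 129
120 148 149 148 149 148 148 149 149 149 149 148 149 149 149 149 150 150 149 148 145 139 134 131 129 124 119 118 119 121 121 121 121 121 126 130 132 133 134 134 133 133 133 133 132 133 132 132 132 132 132 131 130 130 130 129 129
121 148 148 148 148 148 148 149 149 149 148 149 148 148 149 150 150 150 151 150 150 147 145 142 137 131 130 129 129 129 130 130 130 131 132 133 133 134 134 134 134 133 133 133 133 133 133 132 133 132 131 131 131 130 130 130 130
```

```bash
python3 - <<'E'
from h import *
s=np.load("s6.npy",allow_pickle=True).item();s4=np.load("s4.npy",allow_pickle=True).item()
def wp(uv,zz,s):
    o,d=wray(uv,s);return o+d*(zz-o[2])/d[2]
a,b=wp((249.6,70),46,s),wp((248.6,88),46,s);d=a-b;yaw=np.arctan2(d[1],d[0]);print("line yaw",yaw)
e=[wp(q,46,s) for q in((239.9,80),(239.1,110),(257.3,80),(256.7,110))];print("bar edges yaw",[np.arctan2(*(e[i]-e[i+1])[1::-1]) for i in(0,2)],"width",np.linalg.norm(e[0]-e[2]))
c=[wp((249.7,68),46,s),wp((247.6,116.8),46,s)];print("bar ends",c,np.linalg.norm(c[0]-c[1]),"centre",(c[0]+c[1])/2)
# height: line inner end in w6 and w4 crop (286,152)/6.25
P=tri([wray((248.5,90.3),s),wray((313+285.5/6.25-.5,37+152/6.25-.5),s4)]);print("line end tri",P)
q=s["ee_rot"];r,p=toolRT();print("tool yaw",np.arctan2(r[1,0],r[0,0]))
plan([537,-316,100],yaw);plan([537,-316,35],yaw)
E
```

```text
line yaw -0.16057398977246984
bar edges yaw [np.float64(-0.1358895095258069), np.float64(-0.1241458522154911)] width 11.822256538300538
bar ends [array([ 554.24337901, -319.14502765,   46.        ]), array([ 520.63826152, -314.09667832,   46.        ])] 33.982197574403244 centre [ 537.44082026 -316.62085298   46.        ]
line end tri [ 538.58553588 -316.72891891   48.61879507]
tool yaw -0.10459565726523556
shift tool mm [83.3 -0.2 21.2] turn tool rad [ 0.0011 -0.0047  0.056 ] world [ 83.   -8.6 -20.8]
shift tool mm [83.  -0.2 86.2] turn tool rad [ 0.0011 -0.0047  0.056 ] world [ 83.   -8.6 -85.8]
```

The knob centre is about (537.2,-316.4) with yaw about -0.145. Its top triangulates to about 47 mm, against 46 mm given. The shaft axis is about (498.3,-98.5) with its flat at yaw 0.776. I'll descend with a half-open gripper to stay clear of the other knob.

Call:
{"api": "arm_command", "payload": {"steps": [[[0.5,0.5,0,0,0,0,0.15],[0.5,0.5,0,0,0,0,0.12],[0.5,0.4,0,0,0,0,0],[0.5,0.27,0,0.3,0,0,0],[0.5,0,0,0.5,0,0,0],[0.5,0,0,0.4,0,0,0],[0.5,0,0,0.3,0,0,0],[0.5,0,0,0,0,0,0]]]}}

```text
time_s: 18.12
eef_pos: [536.8, -315.9, 44.4]
ee_rot: [-0.0, 0.997, -0.071, 0.001]
force: [1.2, 0.2, 0.4]
grip_width: 0.499
grip_force: 0.0
```

```bash
python3 - <<'E'
from h import *
s=sense();print(s["time_s"],s["force"],s["eef_pos"],s["grip_width"]);plan([537.2,-316.4,35],-.145)
E
```

```text
18.125 [1.18380141 0.24994679 0.40269482] [ 536.78542596 -315.93646825   44.41862588] 0.4992627313054089
shift tool mm [0.5 0.4 9.4] turn tool rad [-0.0008 -0.002   0.0023] world [ 0.4 -0.5 -9.4]
```

Call:
{"api": "arm_command", "payload": {"steps": [[[0.5,0,0,0.12,0,0,0],[0.5,0,0,0.06,0,0,0],[0.5,0,0,0,0,0,0],[0,0,0,0,0,0,0],[0,0,0,0,0,0,0],[0,0,0,0,0,0,0],[0,0,0,0,0,0,0]]], "squeeze": 70}}

```text
time_s: 19.0
eef_pos: [537.0, -316.8, 36.0]
ee_rot: [0.0, 0.997, -0.072, 0.002]
force: [-0.9, -0.9, 3.7]
grip_width: 0.152
grip_force: 68.6
```

```bash
python3 - <<'E'
from h import *
s=sense();print(s["time_s"],s["force"],s["eef_pos"],s["grip_width"],s["grip_force"]);plan([498.3,-98.5,110],.776)
E
```

```text
19.0 [-0.92896271 -0.90930872  3.70206779] [ 537.02574754 -316.83498276   35.95130127] 0.15233386700807586 68.55934023857117
shift tool mm [ -69.2 -210.6  -74.3] turn tool rad [ 0.0018 -0.0031 -0.9192] world [-38.7 218.3  74. ]
```

Call:
{"api": "arm_command", "payload": {"steps": [[[0,0,0,-0.3,0,0,0],[0,0,0,-0.6,0,0,0],[0,0,0,-0.6,0,0,0],[0,-0.277,-0.842,0,0,0,0],[0,-0.277,-0.842,0,0,0,0],[0,-0.277,-0.842,0,0,0,0],[0,-0.277,-0.842,0,0,0,0],[0,-0.277,-0.842,0,0,0,0]]]}}

```text
time_s: 20.0
eef_pos: [497.9, -97.1, 111.2]
ee_rot: [0.0, 0.997, -0.072, 0.002]
force: [0.7, -0.4, -1.2]
grip_width: 0.151
grip_force: 68.3
```

Call:
{"api": "arm_command", "payload": {"steps": [[[0,0,0,0,0,0,-0.766],[0,0,0,0,0,0,-0.766],[0,0,0,0,0,0,-0.766],[0,0,0,0,0,0,-0.766],[0,0,0,0,0,0,-0.766],[0,0,0,0,0,0,-0.766],[0,0,0,0,0,0,-0.766],[0,0,0,0,0,0,-0.766]]]}}

```text
time_s: 21.0
eef_pos: [498.2, -98.4, 111.2]
ee_rot: [0.001, 0.925, 0.38, 0.002]
force: [-0.2, -0.3, -1.0]
grip_width: 0.149
grip_force: 68.4
```

```bash
python3 - <<'E'
from h import *
s=sense();print(s["time_s"],s["force"],s["eef_pos"],s["grip_width"],s["grip_force"]);plan([498.3,-98.5,98],.776)
np.save("s7.npy",s,allow_pickle=True)
w=capture("wrist");np.save("w7.npy",w);sc=capture("scene");np.save("scene7.npy",sc)
a=cv2.resize(w[130:330,150:350,::-1],(400,400),interpolation=cv2.INTER_CUBIC);u,v=proj("scene",[498,-98,75]).astype(int)
b=cv2.resize(sc[v-40:v+40,u-40:u+40,::-1],(400,400),interpolation=cv2.INTER_CUBIC);print("scene crop origin",u-40,v-40)
cv2.imwrite("pics/w7.png",np.hstack([a,b]))
E
```

```text
21.0 [-0.1992636  -0.25859833 -0.97922169] [498.24949208 -98.40544954 111.16466037] 0.14850081201491994 68.3563506603241
shift tool mm [-0.1  0.1 13.2] turn tool rad [ 0.0028 -0.0022  0.0038] world [  0.1  -0.1 -13.2]
scene crop origin 194 139
```

Call:
{"api": "arm_command", "payload": {"steps": [[[0,0,0,0.2,0,0,0],[0,0,0,0.1,0,0,0],[0,0,0,0.04,0,0,0],[0,0,0,0.04,0,0,0],[0,0,0,0.02,0,0,0],[0,0,0,0,0,0,0]]]}}

```text
time_s: 21.85
eef_pos: [498.2, -98.5, 90.5]
ee_rot: [0.001, 0.926, 0.378, 0.001]
force: [0.7, -0.1, -0.5]
grip_width: 0.151
grip_force: 68.4
```

Call:
{"api": "arm_command", "payload": {"steps": [[[0,0,0,0.04,0,0,0],[0,0,0,0.02,0,0,0],[0,0,0,0,0,0,0]]]}}

```text
time_s: 22.22
eef_pos: [498.2, -98.4, 87.3]
ee_rot: [0.001, 0.926, 0.378, 0.001]
force: [0.3, 0.6, -0.8]
grip_width: 0.148
grip_force: 68.4
```

Call:
{"api": "arm_command", "payload": {"steps": [[[0,0,0,0.04,0,0,0],[0,0,0,0.04,0,0,0],[0,0,0,0,0,0,0]]]}}

```text
time_s: 22.6
eef_pos: [498.2, -98.4, 83.2]
ee_rot: [0.001, 0.926, 0.378, 0.001]
force: [-0.9, 0.4, 0.1]
grip_width: 0.146
grip_force: 68.4
```

Call:
{"api": "arm_command", "payload": {"steps": [[[0,0,0,0.04,0,0,0],[0,0,0,0,0,0,0]]]}}

```text
time_s: 22.85
eef_pos: [498.3, -98.5, 81.6]
ee_rot: [0.001, 0.926, 0.378, 0.001]
force: [-1.6, 1.0, 4.2]
grip_width: 0.151
grip_force: 68.9
```

Call:
{"api": "arm_command", "payload": {"steps": [[[0,0,0,0.04,0,0,0],[0,0,0,0,0,0,0]]]}}

```text
time_s: 23.1
eef_pos: [498.4, -98.5, 79.6]
ee_rot: [0.001, 0.926, 0.378, 0.001]
force: [-1.2, 1.1, 5.6]
grip_width: 0.151
grip_force: 69.2
```

Call:
{"api": "arm_command", "payload": {"steps": [[[0,0,0,0.04,0,0,0],[0,0,0,0,0,0,0]]]}}

```text
time_s: 23.35
eef_pos: [498.4, -98.5, 77.9]
ee_rot: [0.001, 0.926, 0.378, 0.001]
force: [-3.4, 0.3, 7.7]
grip_width: 0.15
grip_force: 69.8
```

Call:
{"api": "arm_command", "payload": {"steps": [[[0,0,0,0.04,0,0,0],[0,0,0,0,0,0,0]]]}}

```text
time_s: 23.6
eef_pos: [498.6, -98.5, 77.6]
ee_rot: [0.001, 0.926, 0.379, 0.002]
force: [-9.2, 3.1, 27.8]
grip_width: 0.145
grip_force: 72.7
```

The force profile fits a seated knob: 4 N at 81.6 mm, rising to 7.7 N at 77.9, then a hard stop. One last check picture before handing in.

```bash
python3 - <<'E'
from h import *
s=sense();print(s["time_s"],s["force"],s["eef_pos"],s["grip_width"]);sc=capture("scene");t=capture("top")
u,v=proj("scene",[498,-98,60]).astype(int);b=cv2.resize(sc[v-40:v+40,u-40:u+40,::-1],(400,400),interpolation=cv2.INTER_CUBIC)
c=cv2.resize(sc[195:275,290:370,::-1],(400,400),interpolation=cv2.INTER_CUBIC)
cv2.imwrite("pics/end.png",np.hstack([b,c]));print(sense()["force"],sense()["eef_pos"])
E
```

```text
23.6 [-9.23999413  3.10214661 27.80406198] [498.60290553 -98.51565082  77.58496229] 0.14518731729231757
[-10.15944438   3.2529601   28.04424965] [498.59610098 -98.53280088  77.57187777]
```

View pics/end.png

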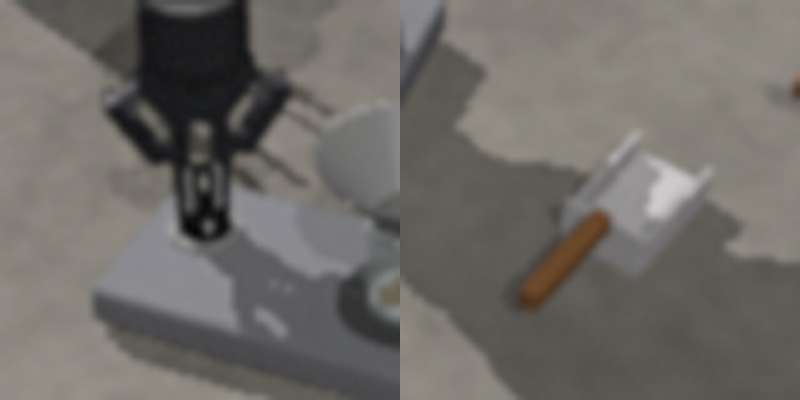

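The knob sits down on the plate at (205,225) and the empty scoop lies flat at (610,220). The push holds steady at about 28 N.

```bash
python3 -c "
from rig import *
print(finish_job())"
```

```text
the job is handed in; nothing more can be done
None
```

I handed the job in at about 24 s: all four lumps are in the jar, the scoop is flat on the ledge, and the knob is on the shaft and held pressed to its stop at about 28 N; no verdict came back.

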